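# Open the filter of the bench dust extractor

## Robot

A 6-joint arm with a two-finger parallel gripper is mounted at the origin on a cart in front of the work surface, level with it; the furniture and walls round the work are solid. World frame = base frame: x ahead of the robot, y to its left, z up, the work surface at z = 0. Lengths are in m, angles in rad, forces in N, time in s.
With the tool pointing down it reaches from about 0.375 to 0.9 m from the base axis. Payload 3.1 kg.
Tool frame: the origin (TCP) lies midway between the tips of the shut fingers; the grasp point (between the pads) lies grip_point_offset behind it (grip_point_offset is the distance from the TCP to the grasp point, in m); y points along the fingers, z is the direction in which the jaws open and shut, and the axes are right-handed (so a half turn about y gives the same grasp; the last joint's range is limited). The gripper opens to 87 mm and grips with 3 to 60 N. Pads are 19 mm wide; open, the fingers measure 117 mm over their backs; the gripper's body (75 mm by 190 mm) begins 51 mm behind the grasp point.
Start: joints at [1.06, 0.527, 1.433, -0, 1.181, -0.178], TCP at [0.204, 0.591, 0.223] pointing down, gripper open.
Joint ranges: [-3.08, 3.08], [-0.75, 2.2], [0.22, 2.44], [-1.43, 4.57], [0, 2.65], [-2.85, 2.85]. Speed limits (rad/s): [2.79, 2.79, 3.14, 3.14, 3.14, 3.14].

## Interface

Orientations are given as a unit quaternion [x, y, z, w].
In Python, from rig import * gives the robot as it stands.
- The arm moves only by the tool jog_arm, never from a script. Its argument "increments" is a list that holds one entry, the list of rows, each a list of 7 numbers: the turn, a rotation vector about the world's x, y, z in degrees, then the shift along the world's x, y, z in m, then the closure, from -1 (fully open) to 1 (shut), so that 0 is half open. In form: [[[rx, ry, rz, x, y, z, jaw], ...]]. A call has 1 to 8 rows; each row is the pose to reach, as a shift and turn from the pose measured when the call began; what a row does not reach only later rows make up. A row lasts 1/10 s, in which the tool goes at most 50 mm and 8.59 degrees, less where a joint would pass 70% of its speed; a pose out of reach is approached as far as the arm can. A call with a gripper value outside its range is refused whole. The fingers move at their own pace and stop on an object; "squeeze" is the grip in N (left out, the last holds). Time passes only in rows, so rows that repeat a pose let the fingers close. It gives the time, the measured TCP pose, the force and the opening at its end, in the units of the state.
- get_obs(): the state, without advancing time (a new reading comes with each control period).
- camera(name): name is "scene" or "top"; returns the picture (420x560x3 uint8, red, green, blue); there is no depth.
- camera_info(name): a dict with "K" (3x3 intrinsics, pixels), "R" (3x3) and "t" (3): a world point X has camera coordinates R X + t. Camera axes: x right, y down, z forward; pixel columns grow to the right and rows downward; lengths in m; the calibration is good to about 2 mm. A picture is of the moment at which its call begins. camera_info takes no time and is no camera call.
- hand_in(): hands the job in, once; it reports no verdict.
The state is a dict: "time": time; "q": joint angles; "joint_velocities": joint speeds; "joint_torque": joint torques, N m; "position": TCP position; "tool_rot": TCP orientation; "ft_force": force on the tool from outside, world axes, zero at the start; "moment": the same for the moment, N m; "grip_width": finger opening in m.
Only numpy, scipy, OpenCV 4.12 (cv2) and the standard library are available. Lean on these libraries where they do the work, as an engineer would, in place of code of your own. Each camera call takes 0.05 s, during which the arm holds its last target.

## Task

Open the dust extractor so that its paper filter can be changed: with the shut fingertips press the snap tab in and keep it down until the filter lid has sprung forward off its catch, then let the tab come up and push the lid along its rails, off its seat, until the whole filter is uncovered and the lid lies flat and straight on the empty deck in front of the end lip. Only press and push: do not grip, lift or drop the lid, and leave the other things on the bench where they are.

Things in the scene. Friction and masses are not known exactly. Their poses are not given: they have to be found in the camera images.
- extractor: Bench dust extractor: low grey box, 180 (x) x 374 (y) mm, deck 68 mm high, fixed at each start at another place and yaw. Origin: centre of its underside. +x to its rear (grille and switch on the -x face), +y the way the lid opens. On the deck, at x 0 in this frame: snap tab y -170 to -70 mm; filter well under the lid y -58 to +22; empty parking deck to y +178, where a 7 mm high lip ends it.
- filter_lid: Loose flat aluminium lid over the filter, 120 (x) x 110 (y) x 5 mm, about 0.12 kg. Origin: centre of its underside; axes as the extractor's. Shut: origin at y -25 mm in the extractor's frame, resting on the deck. Once unlatched, springs push it to y -11 mm within 0.6 s. Pushing it on takes 1 to 3 N. It leaves the rails at y +65, bares the whole filter from y +77 and meets the end lip at y +123 mm.
- lid_rib (a point): Centre of the upright face, looking to -y, of the push rib on the lid: 60 mm wide (x), 12 mm high above the lid's top, sloping off to +y. The point lies 14 mm to -y of the lid's origin and 11 mm above the lid's underside (6 mm above its top). Push here towards +y.
- rail_mid (a point): Point on the deck, midway between the two steel rails and midway along them: x 0, y -37 mm in the extractor's frame. The rails are 94 mm long (y), 9 mm high, 56 to 68 mm either side of this point; their lips hold the lid's side edges down. Nearer the tab stand two spring guides, 8 mm high, 34 to 48 mm either side, y -110 to -84 mm.
- tab_pad (a point): Centre of the top of the snap tab's ribbed thumb pad, grey plastic, 28 (x) x 36 (y) mm. At rest it is 8 mm above the deck, at the extractor's x 0, y -105 mm; it moves with the tab. Press it straight down: it goes 6 mm at most. The tab's barb, standing in a small window at the lid's -y edge, holds the lid shut.
- snap_tab (a joint): Angle of the sprung snap tab: 0 at rest (up), growing as the pad is pressed, 0.10 rad at its stop. The barb is clear of the lid from about 0.06 rad (pad 3.6 mm down). The pad needs about 3 N to start and 8 N at the stop, plus up to 4 N of friction. It springs up by itself when let go, behind the lid if the lid has sprung forward.
- flat_brush: Bystander: flat brush with wooden handle, 187 mm long, lying on the bench in front (-x side) of the extractor. Origin under its middle.
- cast_small: Bystander: plaster dental cast, 48 x 53 x 27 mm, on the bench in front of the extractor. Origin under its middle.
- cast_lower: Bystander: plaster dental cast, 52 x 58 x 27 mm, on the bench near the extractor's +y end. Origin under its middle.
- powder_jar: Bystander: jar with blue lid, 53 mm across, 76 mm high, on the bench behind (+x side) the extractor. Origin under its middle.
- paste_tube: Bystander: white squeeze tube with cap, 104 mm long, lying on the bench near the extractor's -y end. Origin under its middle.
Mind the look-alikes: they are no part of the job. Of the things like the filter_lid, leave any that is green or purple; of the rest the larger one is meant.

How it is judged:
On the way, in this order (a step that is already met when the one before it is completed fails the run):
1. the fingers press the snap tab in, the lid still on its seat (value of joint snap_tab above 0.04 rad and contact force between the fingers and snap_tab above 1 N and y of filter_lid in the frame of extractor below 0.02 m), for 0.1 s.
2. the tab is up again behind the lid, which has sprung off the catch and is still in its rails (value of joint snap_tab below 0.03 rad and y of filter_lid in the frame of extractor between -0.017 and 0.06 m).
At the end, for the whole second after the job is handed in: The lid lies flat (within 0.04 rad, underside within 3 mm of the deck) and at rest on the parking deck, clear of the whole filter well (its origin 77 to 126 mm along +y of the extractor's), within 15 mm sideways and 0.15 rad of straight, and the snap tab is up again (y of filter_lid in the frame of extractor between 0.077 and 0.126 m and x of filter_lid in the frame of extractor between -0.015 and 0.015 m and z of filter_lid in the frame of extractor between 0.065 and 0.071 m and angle between the y axis of filter_lid and the y axis of extractor, either way round below 0.15 rad and angle between filter_lid's own z axis and vertical below 0.04 rad and linear speed of filter_lid below 0.01 m/s and value of joint snap_tab below 0.02 rad); the robot touches nothing.
It fails at once if the lid is lifted or tipped instead of pushed (z of filter_lid in the frame of extractor above 0.076 m or angle between filter_lid's own z axis and vertical above 0.15 rad).
It fails at once if the lid falls off the extractor (z of filter_lid in the frame of extractor below 0.058 m).
It fails at once if a bystander is moved more than 15 mm (distance of any of flat_brush, cast_small, cast_lower, powder_jar, paste_tube from where it was at the start of the episode above 0.015 m).
It also fails if it takes over 40 s, if anything falls off the work surface, if the arm or the gripper's body presses on something with over 40 N, if the wrist force passes 120 N, or if a joint passes its speed limit or range.

## Working session

There is one attempt and no reset: what is moved stays moved. The work goes in short steps, Python scripts to look and compute and a tool call to move; the robot and the scene stay as the last step left them, time stands still between calls to the robot, and variables do not carry over. Pictures are saved under pics/ and viewed, and the job is handed in when it is done.

Besides the shell and the picture viewer there is one more tool, called after "Call:" as name([rows], argument=value, ...), one row to a line, values as JSON. jog_arm: Moves the arm, as the interface text tells. Its arguments: {"type":"object","properties":{"increments":{"type":"array","items":{"type":"array","items":{"type":"array","items":{"type":"number"}}}},"squeeze":{"type":"number"}},"required":["increments"]}

```bash
mkdir -p pics; ls
python3 - <<'E'
from rig import *
import cv2
for n in("scene","top"):
    im=camera(n); cv2.imwrite(f"pics/{n}0.png",im[:,:,::-1]); i=camera_info(n); print(n,i)
print(get_obs())
E
```

```text
pics
scene {'K': array([[476.16488768,   0.        , 272.41997715],
       [  0.        , 476.16488768, 210.04446823],
       [  0.        ,   0.        ,   1.        ]]), 'R': array([[ 0.89387368, -0.44785557,  0.02037742],
       [-0.16244176, -0.36591156, -0.91636314],
       [ 0.41785466,  0.81580275, -0.39982916]]), 't': array([-0.38316462,  0.20747661,  0.81867784])}
top {'K': array([[384.02069214,   0.        , 275.24700357],
       [  0.        , 384.02069214, 215.30898436],
       [  0.        ,   0.        ,   1.        ]]), 'R': array([[-0.0236543 , -0.99941839,  0.02456344],
       [-0.98173306,  0.01858183, -0.18935394],
       [ 0.18878738, -0.02859377, -0.98160161]]), 't': array([0.10016601, 0.49570838, 0.85599825])}
{'time': 0.1, 'q': array([ 1.05949549e+00,  5.28398030e-01,  1.43377038e+00,  1.90835638e-05,
        1.18137968e+00, -1.78501689e-01]), 'joint_velocities': array([-0.00028706, -0.00477412, -0.00456577, -0.00156298,  0.00031169,
       -0.00119533]), 'joint_torque': array([-4.94964643e-04, -4.40988743e+01, -1.77149534e+01,  6.34148740e-02,
        5.33806044e-02, -2.68686244e-05]), 'position': array([0.20382516, 0.59014088, 0.22165543]), 'tool_rot': array([ 0.69798764, -0.11736213,  0.11688289, -0.69669059]), 'ft_force': array([-0.51839846,  0.36319045, -0.85723995]), 'moment': array([-0.01662352, -0.01041232, -0.04977633]), 'grip_width': 0.0873115014323294}
```

View pics/scene0.png

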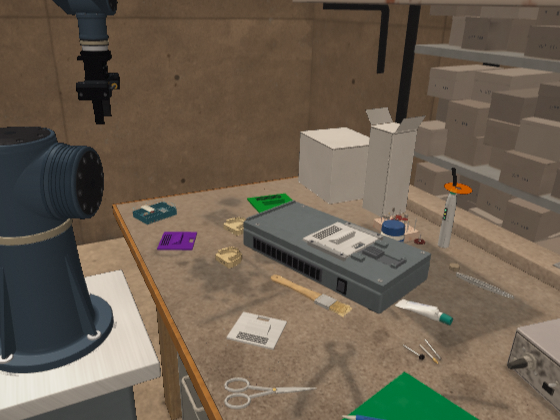

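View pics/top0.png

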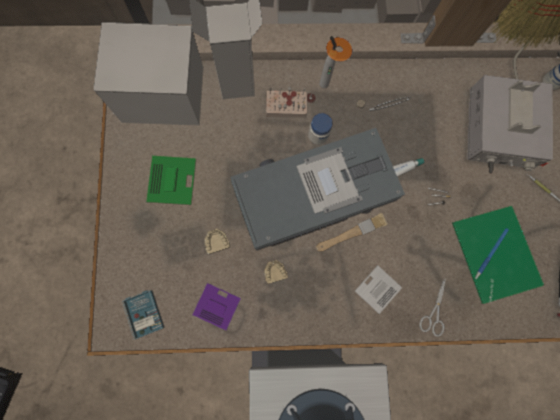

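The look-alikes in the top view are a green plate at (172,180), a purple one at (217,306), and a smaller white one lying on the bench at (378,289). The larger white lid on the grey box at (329,181) fits the description. I'll confirm it in an enlarged crop.

Run:
```python
import cv2
a=cv2.imread("pics/top0.png")[115:260,220:440]; cv2.imwrite("pics/topc.png",cv2.resize(a,None,fx=3.6,fy=3.6,interpolation=cv2.INTER_CUBIC))
a=cv2.imread("pics/scene0.png")[185:320,230:440]; cv2.imwrite("pics/scenec.png",cv2.resize(a,None,fx=3.8,fy=3.8,interpolation=cv2.INTER_CUBIC))
```

```text
(no output)
```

View pics/topc.png

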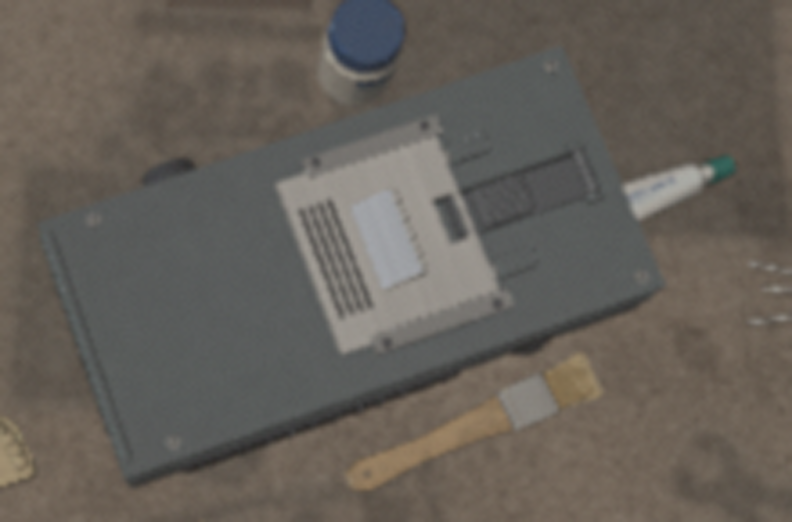

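View pics/scenec.png

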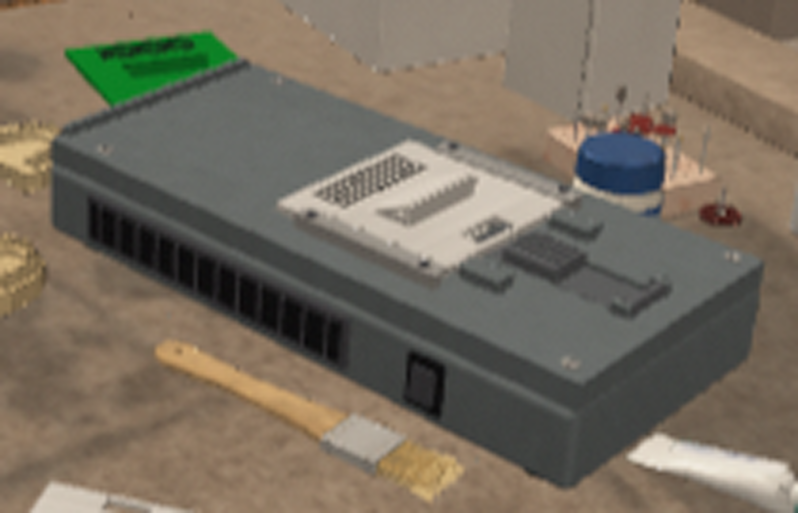

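```bash
cat > h.py <<'E'
import numpy as np, cv2
from rig import *
C={n:camera_info(n) for n in("scene","top")}
def P(n): return C[n]["K"]@np.c_[C[n]["R"],C[n]["t"]]
def proj(n,X):
    p=P(n)@np.r_[X,1]; return p[:2]/p[2]
def tri(a,b):
    X=cv2.triangulatePoints(P("top"),P("scene"),np.array(a,float),np.array(b,float)).ravel(); return X[:3]/X[3]
def plane(n,uv,z):
    c=C[n]; d=c["R"].T@np.linalg.solve(c["K"],np.r_[uv,1]); o=-c["R"].T@c["t"]; return o+d*(z-o[2])/d[2]
def Tc(p): return (np.array(p)+.5)/3.6-.5+[220,115]
def Sc(p): return (np.array(p)+.5)/3.8-.5+[230,185]
E
python3 - <<'E'
from h import *
L={"s++":((93,219),(278,80)),"s+-":((552,66),(733,256)),"s--":((642,278),(570,362)),"s-+":((172,441),(103,148)),
"lid++":((277,184),(410,143)),"lid-+":((343,353),(280,203)),"pad":((502,203),(545,255))}
X={}
for k,(a,b) in L.items():
    a,b=Tc(a),Sc(b); X[k]=tri(a,b); print(k,X[k].round(4),(proj("top",X[k])-a).round(2),(proj("scene",X[k])-b).round(2),plane("top",a,.068).round(4),plane("scene",b,.068).round(4))
s=[X[k][:2] for k in("s++","s+-","s--","s-+")]
print("centre",np.mean(s,0)); d=(s[0]+s[3]-s[1]-s[2]); print("yaw of +y",np.degrees(np.arctan2(d[1],d[0])), "len",np.linalg.norm(d)/2,np.linalg.norm(s[0]-s[3]),np.linalg.norm(s[1]-s[2]))
corn=[plane("top",Tc(p),z)[:2] for p,z in(((42,222),.075),((567,50),.068),((662,285),.068),((130,478),.075))]
print(np.mean(corn,0)); d=corn[0]+corn[3]-corn[1]-corn[2]; print(np.degrees(np.arctan2(d[1],d[0])),np.linalg.norm(d)/2)
E
```

```text
s++ [0.5888 0.1572 0.0709] [ 0.03 -0.07] [-0.05  0.01] [0.5895 0.1575 0.068 ] [0.5924 0.163  0.068 ]
s+- [ 0.6896 -0.1488  0.0715] [ 0.07 -0.14] [-0.11  0.05] [ 0.6908 -0.1497  0.068 ] [ 0.695  -0.1441  0.068 ]
s-- [ 0.5436 -0.1971  0.0715] [ 0.12 -0.24] [-0.22  0.07] [ 0.5439 -0.198   0.068 ] [ 0.548  -0.1927  0.068 ]
s-+ [0.4428 0.1093 0.0713] [-0.05  0.13] [ 0.09 -0.01] [0.4435 0.1091 0.068 ] [0.4455 0.1156 0.068 ]
lid++ [0.6099 0.0375 0.0731] [ 0.06 -0.14] [-0.1   0.03] [0.6113 0.0372 0.068 ] [0.6168 0.0467 0.068 ]
lid-+ [ 0.4979 -0.0009  0.0744] [ 0.22 -0.53] [-0.4   0.08] [ 0.4979 -0.0012  0.068 ] [0.5054 0.0099 0.068 ]
pad [ 0.5957 -0.1092  0.0734] [ 0.27 -0.55] [-0.45  0.15] [ 0.596  -0.1099  0.068 ] [ 0.6036 -0.1012  0.068 ]
centre [ 0.56620295 -0.01984537]
yaw of +y 108.22587904497742 len 0.32238739731174204 0.15367897404789832 0.15379895596142587
[ 0.56171733 -0.01145503]
108.64592951194145 0.36773323113095074
```

```bash
cat >> h.py <<'E'
O=np.array([.5630,-.0100]); YAW=np.radians(18.3)
def W(x,y,z=0.068):
    c,s=np.cos(YAW),np.sin(YAW); return np.array([O[0]+c*x-s*y,O[1]+s*x+c*y,z])
def overlay(n,im,polys,off,f):
    x0,y0,w,h=off; im=cv2.resize(im[y0:y0+h,x0:x0+w],None,fx=f,fy=f,interpolation=cv2.INTER_CUBIC)
    for pl,col in polys:
        q=np.array([(proj(n,p)+.5-[x0,y0])*f for p in pl]).astype(int)
        cv2.polylines(im,[q],True,col,1,cv2.LINE_AA)
    return im
def rect(xa,xb,ya,yb,z): return [W(xa,ya,z),W(xb,ya,z),W(xb,yb,z),W(xa,yb,z)]
def polys(ly=-.025,O=None):
    return [(rect(-.09,.09,-.187,.187,.068),(0,255,255)),(rect(-.06,.06,ly-.055,ly+.055,.073),(0,0,255)),(rect(-.014,.014,-.123,-.087,.076),(0,255,0)),
    (rect(-.03,.03,ly-.014,ly-.014,.085),(255,0,255)),(rect(-.048,-.034,-.110,-.084,.076),(255,255,0)),(rect(.034,.048,-.110,-.084,.076),(255,255,0))]
OFF={"top":((220,115,220,145),3.6),"scene":((230,185,210,135),3.8)}
E
python3 - <<'E'
from h import *
for n in OFF: cv2.imwrite(f"pics/ov_{n}.png",overlay(n,cv2.imread(f"pics/{n}0.png"),polys(),*OFF[n]))
for k,p in dict(pad=W(0,-.105,.076),rib=W(0,-.039,.079),rail=W(0,-.037)).items(): print(k,p,np.hypot(*p[:2]))
from scipy.spatial.transform import Rotation as R
print(R.from_quat(get_obs()["tool_rot"]).as_matrix().round(3))
E
```

```text
pad [ 0.59596921 -0.10968968  0.076     ] 0.6059794728966272
rib [ 0.57524571 -0.04702759  0.079     ] 0.5771648088578454
rail [ 0.57461772 -0.04512874  0.068     ] 0.5763871342717227
[[ 0.945 -0.001  0.327]
 [-0.327 -0.002  0.945]
 [-0.    -1.    -0.002]]
```

View pics/ov_top.png

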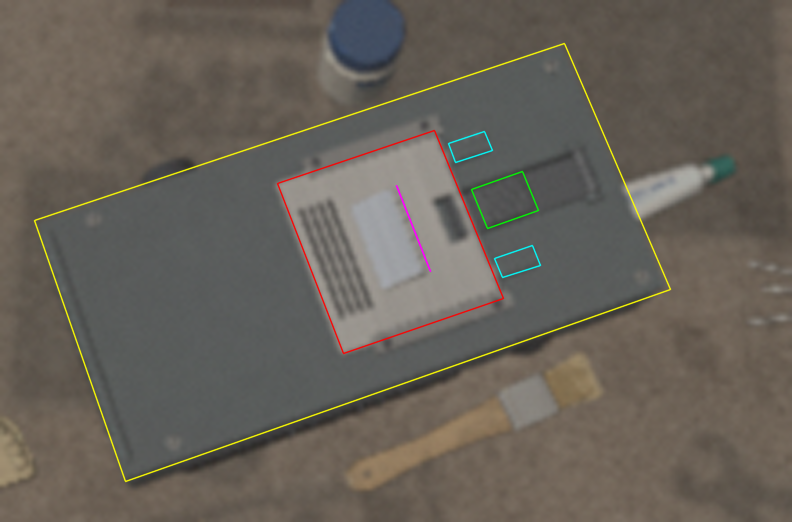

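View pics/ov_scene.png

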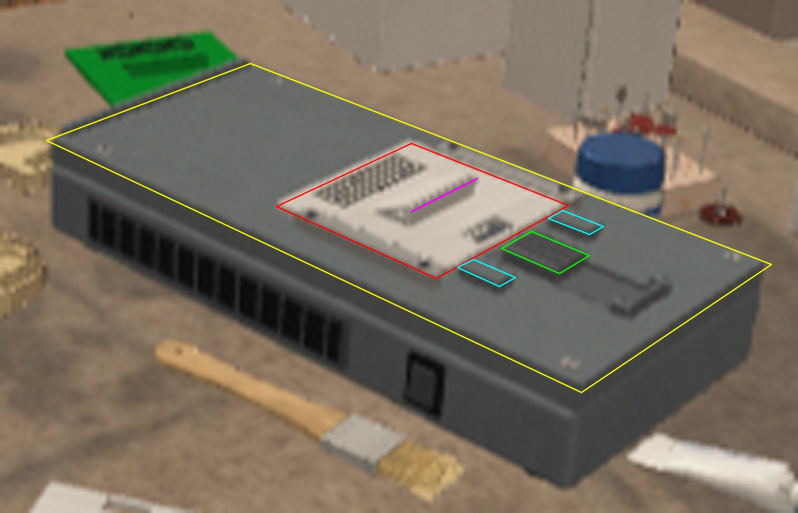

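The overlay fits both views to about 2 mm: extractor at (0.563, -0.010), yaw 18.3°. The larger white lid at top (329,181) is confirmed as the one sitting between the rails. I'll close the fingers and move above the pad with the jaw axis along the extractor's x.

Call:
jog_arm([
  [[0, 0, -3.3, 0.024, -0.043, 0, 1], [0, 0, -6.6, 0.048, -0.086, 0, 1], [0, 0, -9.9, 0.072, -0.129, 0, 1], [0, 0, -13.2, 0.096, -0.172, 0, 1], [0, 0, -16.5, 0.12, -0.215, 0, 1], [0, 0, -19.8, 0.144, -0.258, 0, 1], [0, 0, -23.1, 0.168, -0.301, 0, 1], [0, 0, -26.4, 0.192, -0.344, 0, 1]],
], squeeze=10)

```text
time: 0.9
position: [0.3962, 0.2443, 0.2216]
tool_rot: [0.652, -0.274, 0.274, -0.651]
ft_force: [0.4, 1.4, 0.3]
grip_width: 0.0307
```

Call:
jog_arm([
  [[0, 0, -3.3, 0.024, -0.043, 0, 1], [0, 0, -6.6, 0.048, -0.086, 0, 1], [0, 0, -9.9, 0.072, -0.129, 0, 1], [0, 0, -13.2, 0.096, -0.172, 0, 1], [0, 0, -16.5, 0.12, -0.215, 0, 1], [0, 0, -19.8, 0.144, -0.258, 0, 1], [0, 0, -23.1, 0.168, -0.301, 0, 1], [0, 0, -26.4, 0.192, -0.344, 0, 1]],
])

```text
time: 1.7
position: [0.5886, -0.1016, 0.2212]
tool_rot: [0.572, -0.417, 0.416, -0.571]
ft_force: [0.1, -0.0, 0.3]
grip_width: 0.0003
```

```bash
cat >> h.py <<'E'
from scipy.spatial.transform import Rotation as R
def st(target):
    o=get_obs(); M=R.from_quat(o["tool_rot"]).as_matrix(); 
    print("t",o["time"],"pos",o["position"].round(4),"todo",(target-o["position"]).round(4),"jaw yaw",np.degrees(np.arctan2(M[1,2],M[0,2])).round(2),"down",M[:,1].round(3),"F",o["ft_force"].round(2),"w",o["grip_width"].round(4))
    des=np.array([[-np.sin(YAW)*-1,0,0],[0,0,0],[0,0,0]])
    z=np.array([np.cos(YAW),np.sin(YAW),0]); y=np.array([0,0,-1]); D=np.c_[np.cross(y,z),y,z]
    print("turn",np.degrees(R.from_matrix(D@M.T).as_rotvec()).round(2))
    c,s=np.cos(YAW),np.sin(YAW); d=o["position"][:2]-O; print("in extractor",(c*d[0]+s*d[1]).round(4),(-s*d[0]+c*d[1]).round(4))
E
python3 -c "
from h import *
st(W(0,-.105,.10))"
```

```text
Traceback (most recent call last):
  File "h.py", line 30, in st
    print("t",o["time"],"pos",o["position"].round(4),"todo",(target-o["position"]).round(4),"jaw yaw",np.degrees(np.arctan2(M[1,2],M[0,2])).round(2),"down",M[:,1].round(3),"F",o["ft_force"].round(2),"w",o["grip_width"].round(4))
                                                                                                                                                                                                           ^^^^^^^^^^^^^^^^^^^^^
AttributeError: 'float' object has no attribute 'round'
```

```bash
sed -i 's/o\["grip_width"\].round(4)/o["grip_width"]/' h.py
python3 -c "
from h import *
st(W(0,-.105,.10))"
```

```text
t 1.7 pos [ 0.5886 -0.1016  0.2212] todo [ 0.0073 -0.0081 -0.1212] jaw yaw 17.85 down [-0.003  0.    -1.   ] F [ 0.05 -0.01  0.33] w 0.0002752597324397854
turn [-0.02 -0.17  0.45]
in extractor -0.0044 -0.095
```

Call:
jog_arm([
  [[0, -0.2, 0.4, 0.0073, -0.008, -0.03, 1], [0, -0.2, 0.4, 0.0073, -0.008, -0.06, 1], [0, -0.2, 0.4, 0.0073, -0.008, -0.09, 1], [0, -0.2, 0.4, 0.0073, -0.008, -0.11, 1], [0, -0.2, 0.4, 0.0073, -0.008, -0.121, 1], [0, -0.2, 0.4, 0.0073, -0.008, -0.121, 1]],
])

```text
time: 2.3
position: [0.5947, -0.1091, 0.0984]
tool_rot: [0.573, -0.416, 0.413, -0.573]
ft_force: [0.1, -0.1, 0.6]
grip_width: 0.0003
```

Run:
```python
from h import *
st(W(0,-.105,.076))
for n in OFF: cv2.imwrite(f"pics/a_{n}.png",overlay(n,camera(n)[:,:,::-1].copy(),polys(),*OFF[n]))
```

```text
t 2.3 pos [ 0.5947 -0.1091  0.0984] todo [ 0.0013 -0.0005 -0.0224] jaw yaw 18.24 down [-0.003  0.002 -1.   ] F [ 0.09 -0.11  0.57] w 0.0002660121281768547
turn [-0.1  -0.18  0.06]
in extractor -0.0011 -0.1041
```

View pics/a_scene.png

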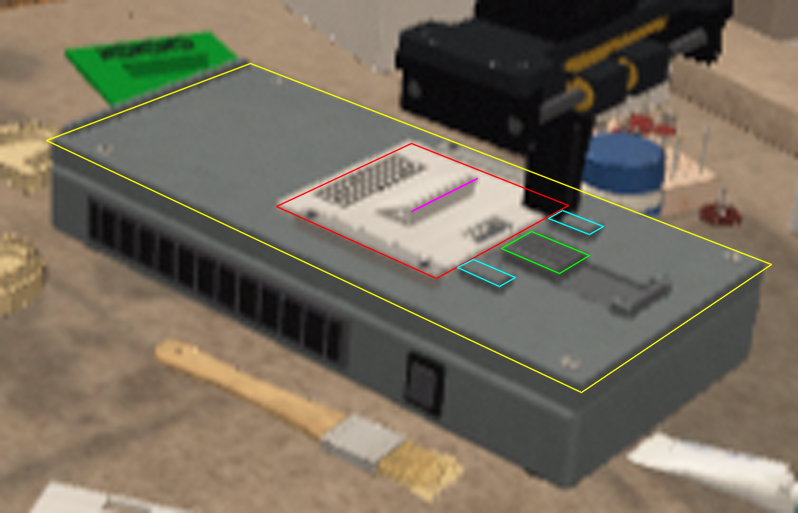

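The fingertips are above the pad, at crop (555,210) with the pad at (545,252). Next I'll descend and press slowly.

Call:
jog_arm([
  [[0, 0, 0, 0.001, 0, -0.009, 1], [0, 0, 0, 0.001, 0, -0.018, 1], [0, 0, 0, 0.001, 0, -0.022, 1], [0, 0, 0, 0.001, 0, -0.0235, 1], [0, 0, 0, 0.001, 0, -0.025, 1], [0, 0, 0, 0.001, 0, -0.0265, 1], [0, 0, 0, 0.001, 0, -0.027, 1]],
])

```text
time: 3.1
position: [0.597, -0.1094, 0.0748]
tool_rot: [-0.573, 0.414, -0.415, 0.573]
ft_force: [-2.9, 0.9, 8.0]
grip_width: 0.0006
```

Call:
jog_arm([
  [[0, 0, 0, 0, 0, -0.002, 1], [0, 0, 0, 0, 0, -0.004, 1], [0, 0, 0, 0, 0, -0.006, 1], [0, 0, 0, 0, 0, -0.006, 1]],
])

```text
time: 3.5
position: [0.5971, -0.1092, 0.071]
tool_rot: [-0.573, 0.414, -0.415, 0.573]
ft_force: [-3.6, 1.1, 11.5]
grip_width: 0.0005
```

Call:
jog_arm([
  [[0, 0, 0, 0, 0, -0.0025, 1], [0, 0, 0, 0, 0, -0.004, 1], [0, 0, 0, 0, 0, -0.004, 1], [0, 0, 0, 0, 0, -0.004, 1], [0, 0, 0, 0, 0, -0.004, 1], [0, 0, 0, 0, 0, -0.004, 1]],
])

```text
time: 4.1
position: [0.5971, -0.1092, 0.0707]
tool_rot: [-0.573, 0.413, -0.415, 0.573]
ft_force: [-5.4, 1.6, 19.3]
grip_width: 0.0005
```

Run:
```python
from h import *
st(W(0,-.105,.070))
for n in OFF: cv2.imwrite(f"pics/b_{n}.png",overlay(n,camera(n)[:,:,::-1].copy(),polys(-.011),*OFF[n]))
```

```text
t 4.1 pos [ 0.5971 -0.1092  0.0707] todo [-0.0011 -0.0005 -0.0007] jaw yaw 18.29 down [ 0.002 -0.001 -1.   ] F [-5.36  1.63 19.34] w 0.0005037935450039779
turn [0.04 0.13 0.01]
in extractor 0.0012 -0.1049
```

View pics/b_scene.png

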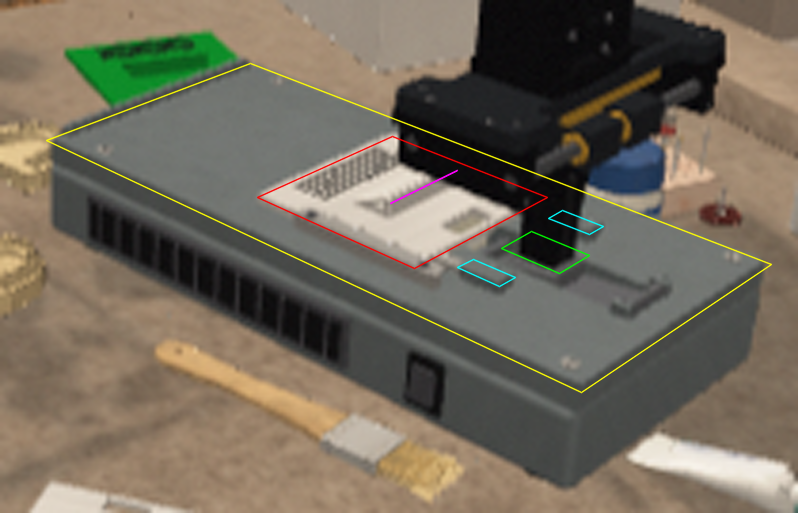

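The lid has sprung forward: its outline matches y = -11 mm, with the front corner at crop (258,198). The tab is at its stop. I'll release straight up.

Call:
jog_arm([
  [[0, 0, 0, 0, 0, 0.004, 1], [0, 0, 0, 0, 0, 0.012, 1], [0, 0, 0, 0, 0, 0.025, 1], [0, 0, 0, 0, 0, 0.035, 1], [0, 0, 0, 0, 0, 0.035, 1], [0, 0, 0, 0, 0, 0.035, 1]],
])

```text
time: 4.8
position: [0.5973, -0.1092, 0.1059]
tool_rot: [-0.573, 0.413, -0.415, 0.573]
ft_force: [0.5, 0.8, 1.0]
grip_width: 0.0008
```

Run:
```python
from h import *
st(W(0,-.046,.0785))
for n in OFF: cv2.imwrite(f"pics/c_{n}.png",overlay(n,camera(n)[:,:,::-1].copy(),polys(-.011)[2:],*OFF[n]))
```

```text
t 4.8 pos [ 0.5973 -0.1092  0.1059] todo [-0.0198  0.0556 -0.0274] jaw yaw 18.3 down [ 0.003 -0.001 -1.   ] F [0.49 0.84 1.  ] w 0.0007894105562341877
turn [0.04 0.15 0.  ]
in extractor 0.0014 -0.105
```

View pics/c_scene.png

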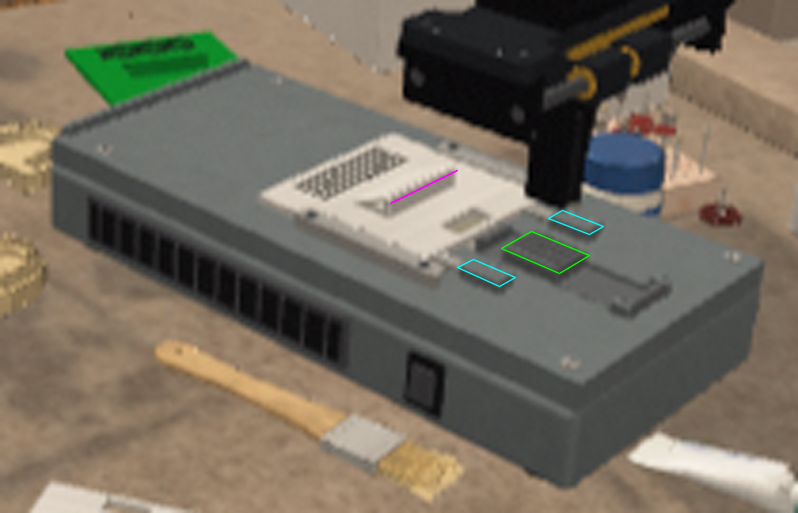

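The tab is up again behind the lid. Its pad matches the rest outline, and the barb at crop (490,238) stands clear of the lid edge. Next I'll move over the lid behind the rib, then down.

Call:
jog_arm([
  [[0, 0, 0, -0.007, 0.018, 0, 1], [0, 0, 0, -0.013, 0.036, 0, 1], [0, 0.2, 0, -0.0195, 0.0555, 0, 1], [0, 0.2, 0, -0.0195, 0.0555, -0.01, 1], [0, 0.2, 0, -0.0195, 0.0555, -0.02, 1], [0, 0.2, 0, -0.0195, 0.0555, -0.0265, 1], [0, 0.2, 0, -0.0195, 0.0555, -0.0265, 1], [0, 0.2, 0, -0.0195, 0.0555, -0.0265, 1]],
])

```text
time: 5.7
position: [0.5773, -0.0541, 0.0782]
tool_rot: [0.574, -0.415, 0.414, -0.572]
ft_force: [-0.3, 0.5, -1.0]
grip_width: 0.0
```

Run:
```python
from h import *
st(W(0,.0765,.079))
for n in OFF: cv2.imwrite(f"pics/d_{n}.png",overlay(n,camera(n)[:,:,::-1].copy(),[],*OFF[n]))
```

```text
t 5.7 pos [ 0.5773 -0.0541  0.0782] todo [-0.0383  0.1168  0.0008] jaw yaw 18.24 down [-0.003 -0.    -1.   ] F [-0.26  0.53 -1.03] w 3.7470126241879694e-05
turn [ 0.01 -0.16  0.06]
in extractor -0.0003 -0.0464
```

View pics/d_scene.png

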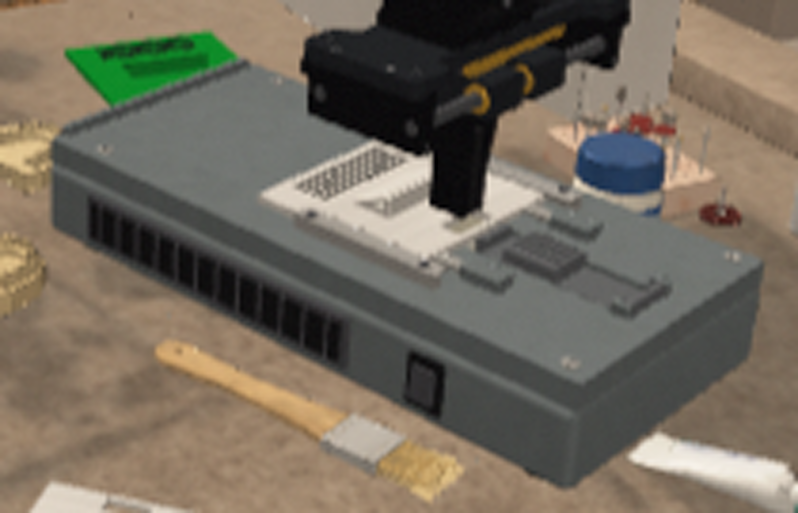

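The fingers stand behind the rib at crop (455,210), clear of the lid's top. Pushing now along +y.

Call:
jog_arm([
  [[0, 0, 0, -0.0024, 0.0071, 0.0005, 1], [0, 0, 0, -0.0047, 0.0142, 0.0005, 1], [0, 0, 0, -0.0071, 0.0214, 0.0005, 1], [0, 0, 0, -0.0094, 0.0285, 0.0005, 1], [0, 0, 0, -0.0118, 0.0356, 0.0005, 1], [0, 0, 0, -0.0141, 0.0427, 0.0005, 1], [0, 0, 0, -0.0165, 0.0498, 0.0005, 1], [0, 0, 0, -0.0188, 0.057, 0.0005, 1]],
])

```text
time: 6.6
position: [0.5586, 0.0035, 0.0793]
tool_rot: [0.573, -0.415, 0.414, -0.573]
ft_force: [0.1, -0.8, 0.5]
grip_width: 0.0002
```

Run:
```python
from h import *
st(W(0,.0765,.079))
for n in OFF: cv2.imwrite(f"pics/e_{n}.png",overlay(n,camera(n)[:,:,::-1].copy(),[],*OFF[n]))
```

```text
t 6.6 pos [0.5586 0.0035 0.0793] todo [-0.0196  0.0591 -0.0003] jaw yaw 18.26 down [-0.002 -0.    -1.   ] F [ 0.15 -0.84  0.47] w 0.00024817450083446227
turn [ 0.03 -0.1   0.04]
in extractor 0.0001 0.0142
```

View pics/e_scene.png

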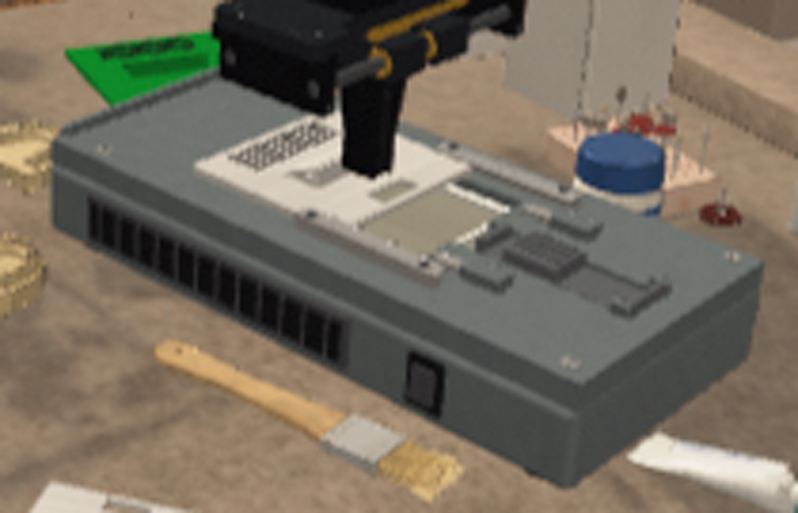

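The lid is moving straight and the filter is half bared, around crop (430,220). I'll push the remaining 62 mm or so.

Call:
jog_arm([
  [[0, 0, 0, -0.0026, 0.008, 0, 1], [0, 0, 0, -0.0052, 0.016, 0, 1], [0, 0, 0, -0.0079, 0.024, 0, 1], [0, 0, 0, -0.0105, 0.032, 0, 1], [0, 0, 0, -0.0131, 0.04, 0, 1], [0, 0, 0, -0.0157, 0.0475, 0, 1], [0, 0, 0, -0.018, 0.0545, 0, 1], [0, 0, 0, -0.0195, 0.059, 0, 1]],
])

```text
time: 7.5
position: [0.5378, 0.064, 0.079]
tool_rot: [0.574, -0.415, 0.413, -0.573]
ft_force: [0.7, -0.8, -1.2]
grip_width: 0.0006
```

Call:
jog_arm([
  [[0, 0, 0, 0, 0, 0, 1], [0, 0, 0, 0.002, -0.006, 0, 1], [0, 0, 0, 0.0045, -0.014, 0, 1], [0, 0, 0, 0.0045, -0.014, 0.02, 1], [0, 0, 0, 0.0045, -0.014, 0.05, 1], [0, 0, 0, 0.0045, -0.05, 0.1, 1], [0, 0, 0, 0.0045, -0.09, 0.13, 1], [0, 0, 0, 0.0045, -0.13, 0.15, 1]],
])

```text
time: 8.3
position: [0.5431, -0.0627, 0.2287]
tool_rot: [0.574, -0.414, 0.414, -0.573]
ft_force: [0.9, 0.5, 0.2]
grip_width: 0.0004
```

Run:
```python
from h import *
st(W(0,.0765,.079))
for n in OFF: cv2.imwrite(f"pics/f_{n}.png",overlay(n,camera(n)[:,:,::-1].copy(),polys(.1)[:3],*OFF[n]))
```

```text
t 8.3 pos [ 0.5431 -0.0627  0.2287] todo [-0.0041  0.1254 -0.1497] jaw yaw 18.39 down [-0.001 -0.    -1.   ] F [0.89 0.53 0.22] w 0.00036650286247247115
turn [ 0.02 -0.04 -0.09]
in extractor -0.0355 -0.0438
```

View pics/f_scene.png

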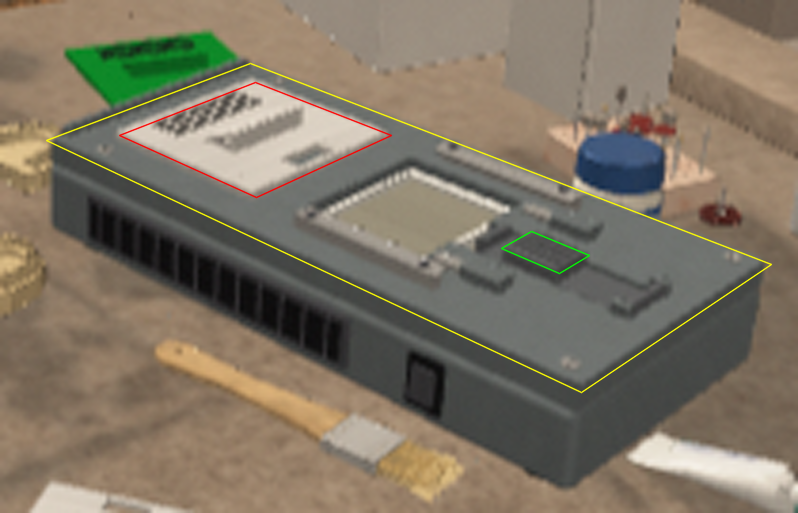

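View pics/f_top.png

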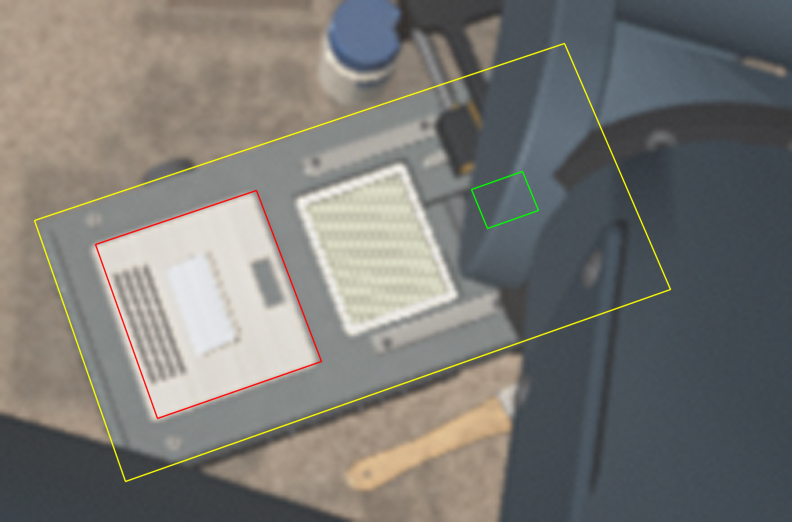

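Both views show the lid flat and straight at y ≈ +100 mm, with corners on the red outline, the filter fully bared and the tab at its rest outline. The bystanders visible in the crops look unmoved. I'll let the arm settle, then hand in.

Call:
jog_arm([
  [[0, 0, 0, 0, 0, 0.01, 1], [0, 0, 0, 0, 0, 0.01, 1], [0, 0, 0, 0, 0, 0.01, 1]],
])

```text
time: 8.7
position: [0.5456, -0.0671, 0.2402]
tool_rot: [0.572, -0.413, 0.418, -0.572]
ft_force: [0.8, 0.1, 0.0]
grip_width: 0.0004
```

Run:
```python
from rig import *
o=get_obs(); print(o["time"],o["ft_force"]); print(hand_in())
```

```text
8.7 [0.76044873 0.119476   0.02144123]
the job is handed in; nothing more can be done
None
```

The dust extractor is open: the filter is fully uncovered and the lid lies on the parking deck in front of the end lip. I handed the job in at 8.7 s; it reported no verdict.

- **What I did:** I pressed the tab to its stop with the shut fingers (about 19 N) and held it until the pictures showed the lid sprung to y ≈ -11 mm. I then let the tab come up behind the lid and pushed the lid by its rib, straight along the rails, to about y +100 mm. After that I backed off and raised the arm clear.
- **Last checks:** Both camera views match the model outline of the lid at y +100 mm, x ≈ 0, with no visible yaw or tilt. In the scene view the tab pad is at its rest outline. The wrist force was near zero, so the robot was touching nothing.
- **Limits:** At the end the arm hid the tab in the top view, so its final state rests on the scene view alone. The brush and jar looked unmoved in the close-up pictures, but I did not measure any of the five bystanders against its start position. The touch height of the tab at its stop came out 0.7 mm above the stated value, within the calibration tolerance. No check failed.

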